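# Open the sold-out bangle post and hold its cap

## Task

One of the two capped bangle posts has sold out: unscrew its cap so that a colleague can slide new bangles on, and finish still holding that cap in the gripper, straight above its post and about 10 cm clear of the post's top. To baffle pilferers some caps have a left-hand thread and nothing shows which, so feel gently which way it loosens and turn back as soon as it comes up tight instead of forcing it. Leave the cap of the stocked post on and do not disturb the other things on the table.

Things in the scene. Friction and masses are not known exactly. Their poses are not given: they have to be found in the camera images.
- cap_1: Fluted round screw cap of post 1, brass, 49 mm across, 41 mm tall, about 300 g. Origin: centre of its underside, z up. Seated, its underside is 78 mm above the table; grip its fluted side, z = 0.083 to 0.110. Clockwise or anticlockwise loosens it: unmarked, different on the two posts, redrawn at every start. Seated, its x axis is along world x within 0.1 rad.
- cap_2: Cap of post 2, same as cap_1. Thread of both: coarse, 1 mm play, turns with under 0.1 N m. Loosening raises the cap 6 mm per rad; 1.1 rad from the seated pose it is free to lift (up to 2.2 rad is harmless). Turned the wrong way it sinks 6 mm per rad and meets a firm stop after 0.3 to 0.5 rad: resistance then grows about 0.4 N m per 0.05 rad.
- stand_1: Post 1: fixed round wooden foot 100 mm across, 16 mm high, with a steel post 32 mm thick (22 mm core and 33 mm thread at its end), top 104 mm above the table. cap_1 is screwed on it. Origin: on the post's axis at table height; z up, x along world x.
- stand_2: Post 2: looks the same as post 1; cap_2 is screwed on it. Origin: on the post's axis at table height; z up, x along world x.
- bangles: The display stock: four bangles 55 mm across threaded over one of the two posts, lying on its foot (a pile 18 to 46 mm above the table). Origin: on that post's axis, 16 mm above the table. The other post is bare: sold out.
- new_bangle_1: A bangle waiting to go on the post, 55 mm across, 7 mm high, lying flat on the table; origin centre of its underside. Leave it alone.
- new_bangle_2: A bangle waiting to go on the post, 55 mm across, 7 mm high, lying flat on the table; origin centre of its underside. Leave it alone.
- stock_pad: White count pad 102 x 145 x 9 mm lying flat; origin centre of its underside. Leave it alone.
- till_pen: Ball pen 129 mm long lying on the pad; origin centre of its underside. Leave it alone.
- gift_box: Small lidded gift box 70 x 70 x 36 mm; origin centre of its underside. Leave it alone.
- bracelet_card: Flat white boxed card 58 x 81 x 9 mm; origin centre of its underside. Leave it alone.
- coaster_stack: Round bagged stack of coasters, 105 mm across, 44 mm high; origin centre of its underside. Leave it alone.
- tape_roll: Roll of tape 104 mm across, 25 mm high, lying flat; origin centre of its underside. Leave it alone.
There are look-alikes about, which are no part of the job. What is shaped like the cap_2 but black is not meant.

How it is judged:
On the way:
1. the sold-out post's cap is turned loose while still on its post (((horizontal distance between bangles and stand_2 below 0.03 m and angle between the x axis of cap_1 and the x axis of stand_1, either way round above 0.6 rad and z of cap_1 in the frame of stand_1 below 0.094 m) or (horizontal distance between bangles and stand_1 below 0.03 m and angle between the x axis of cap_2 and the x axis of stand_2, either way round above 0.6 rad and z of cap_2 in the frame of stand_2 below 0.094 m))), for 0.1 s.
At the end, for the whole second after the job is handed in: The cap of the post without bangles is held still by the fingers, its underside 6 to 17 cm above the post's top and within 5 cm of the post's axis sideways, not touching the post; the other cap has not moved more than 8 mm (((horizontal distance between bangles and stand_2 below 0.03 m and z of cap_1 in the frame of stand_1 between 0.164 and 0.274 m and horizontal distance between cap_1 and stand_1 below 0.05 m and contact force between the fingers and cap_1 above 2 N and linear speed of cap_1 below 0.02 m/s and contact force between cap_1 and stand_1 below 0.1 N and distance of cap_2 from where it was at the start of the episode below 0.008 m) or (horizontal distance between bangles and stand_1 below 0.03 m and z of cap_2 in the frame of stand_2 between 0.164 and 0.274 m and horizontal distance between cap_2 and stand_2 below 0.05 m and contact force between the fingers and cap_2 above 2 N and linear speed of cap_2 below 0.02 m/s and contact force between cap_2 and stand_2 below 0.1 N and distance of cap_1 from where it was at the start of the episode below 0.008 m))); the arm keeps its last pose, push and grip.
It fails at once if the stocked post's cap is taken off or shifted more than 8 mm ((horizontal distance between bangles and stand_2 below 0.03 m and distance of cap_2 from where it was at the start of the episode above 0.008 m) or (horizontal distance between bangles and stand_1 below 0.03 m and distance of cap_1 from where it was at the start of the episode above 0.008 m)).
It fails at once if a cap is forced: screwed or pressed against its post with more than 100 N (contact force between cap_1 and stand_1 above 100 N or contact force between cap_2 and stand_2 above 100 N).
It fails at once if another thing on the table is shifted more than 3 cm (distance of any of new_bangle_1, new_bangle_2, stock_pad, till_pen, gift_box, bracelet_card, coaster_stack, tape_roll from where it was at the start of the episode above 0.03 m).
It also fails if it takes over 58 s, if anything falls off the work surface, if the arm or the gripper's body presses on something with over 40 N, if the wrist force passes 120 N, or if a joint passes its speed limit or range.

## Robot

A 6-joint arm with a two-finger parallel gripper is mounted at the origin on a cart in front of the work surface, level with it; the furniture and walls round the work are solid. World frame = base frame: x ahead of the robot, y to its left, z up, the work surface at z = 0. Lengths are in m, angles in rad, forces in N, time in s.
With the tool pointing down it reaches from about 0.3 to 0.875 m from the base axis. Payload 4.2 kg.
Tool frame: the origin (TCP) lies at the very end of the fingers, on their centre line; the grasp point (between the pads) lies 19 mm behind it; z points along the fingers, y is the line along which they close (so a half turn about z gives the same grasp; the last joint's range is limited). The gripper opens to 85 mm and grips with 20 to 120 N. Pads are 22 mm wide; open, the fingers measure 114 mm over their backs; the gripper's body (76 mm by 85 mm) begins 54 mm behind the grasp point. The pads swing forward as they close: fully open they stand 13 mm farther back than shut.
Start: joints at [1.097, 0.32, 1.565, -0, 1.257, -0.02], TCP at [0.252, 0.517, 0.231] pointing down, gripper open.
Joint ranges: [-3.11, 3.11], [-0.84, 2.01], [0.21, 2.61], [-1.34, 4.49], [0.05, 2.63], [-2.56, 2.56]. Speed limits (rad/s): [2.57, 2.57, 3.14, 3.14, 3.14, 3.14].

## Interface

Orientations are given as a 3x3 rotation matrix whose columns are the frame's x, y, z axes.
In Python, from rig import read_state, imaging, workorder gives the robot as it stands. The module is installed in compiled form; this text tells all that it offers.
- The arm moves only by the shell command python3 -m pendant 'ROWS' [FORCE]. ROWS is a JSON object of lists of equal length, an entry for each row: "offset": the shift along the tool's x, y, z in cm, a list of three; "yaw": the turn about the tool's z in rad; "jaw": the opening, from -1 (shut) to 1 (fully open). In form: {"offset": [[tx, ty, tz], ...], "yaw": [yaw, ...], "jaw": [jaw, ...]}. A call has 1 to 10 rows; each row is the pose to reach, as a shift and turn from the pose commanded when the call began, along the tool's axes at that moment; what a row does not reach only later rows make up. A row lasts 1/12 s, in which the tool goes at most 41.7 mm and 7.16 degrees, less where a joint would pass 70% of its speed; a pose out of reach is approached as far as the arm can. A call with a gripper value outside its range is refused whole. The fingers move at their own pace and stop on an object; FORCE is the grip in N (left out, the last holds). Time passes only in rows, so rows that repeat a pose let the fingers close. It gives the time, the measured TCP pose, the force, the opening and the grip force at its end, in the units of the state.
- read_state(): the state, without advancing time (a new reading comes with each control period).
- imaging.camera(name): name is "scene" or "top"; returns a dict with "color" (384x512x3 uint8, blue, green, red), "depth" (384x512 float32, m along the optical axis (not along the pixel's ray), 0 where there is no reading), "mtx" (3x3 intrinsics, pixels), "k1" (the pictures are not rectified: a ray, as slopes to the right and down, at radius r is drawn at 1 + k1 r^2 times it, then the intrinsics apply), "R" (3x3) and "t" (3): a world point X has camera coordinates R X + t. Camera axes: x right, y down, z forward; pixel columns grow to the right and rows downward; lengths in m; the calibration is good to about 2 mm. A picture is of the moment at which its call begins.
- workorder.close_job(): hands the job in; it is judged then, once.
The state is a dict: "time": time; "joint_positions": joint angles; "joint_velocities": joint speeds; "joint_efforts": joint torques, N m; "ee_pos": TCP position; "orientation": TCP orientation; "ft_force": force on the tool from outside, world axes, zero at the start; "wrist_torque": the same for the moment, N m; "grip_width": finger opening in m; "grasp_force": force on a finger pad.
Only numpy, scipy, OpenCV 4.12 (cv2) and the standard library are available. Lean on these libraries where they do the work, as an engineer would, in place of code of your own. Each camera call takes 0.05 s, during which the arm holds its last target. There are 200 camera calls.

## Working session

There is one attempt and no reset: what is moved stays moved. The work goes in short steps, Python scripts to look and compute and a shell command to move; the robot and the scene stay as the last step left them, time stands still between calls to the robot, and variables do not carry over. Pictures are saved under pics/ and viewed, at most 10 in all, crops included, and the job is handed in when it is done.

```bash
mkdir -p pics; cat > h.py <<'E'
import numpy as np, cv2
from rig import read_state, imaging, workorder
def world(c, u, v, d=None):
    """pixels (+depth) -> world points"""
    K=c["mtx"]; u=np.atleast_1d(u).astype(float); v=np.atleast_1d(v).astype(float)
    s=cv2.undistortPoints(np.stack([u,v],-1)[:,None],np.array(K,float),np.array([c["k1"],0,0,0],float))[:,0]
    if d is None: d=c["depth"][v.astype(int),u.astype(int)]
    P=np.c_[s,np.ones(len(s))]*np.atleast_1d(d)[:,None]
    return (P-np.array(c["t"]))@np.array(c["R"])
E
python3 - <<'E'
from h import *
a=imaging.camera("scene");b=imaging.camera("top")
np.savez("a.npz",**a);np.savez("b.npz",**b)
cv2.imwrite("pics/scene.png",cv2.resize(a["color"],(800,600)));cv2.imwrite("pics/top.png",cv2.resize(b["color"],(800,600)))
for c in(a,b): print(c["k1"],-np.array(c["R"]).T@c["t"],np.array(c["R"])[2])
print(read_state())
E
```

```text
-0.0787501444860984 [-0.47962401 -0.5118053   0.60649766] [ 0.81279517  0.41440228 -0.40943225]
-0.025245145735789808 [0.31964851 0.01504952 1.51772489] [ 0.14900257 -0.02222826 -0.98858694]
{'time': 0.1, 'joint_positions': array([ 1.09699613e+00,  3.20208053e-01,  1.56553096e+00, -1.55824648e-05,
        1.25743598e+00, -2.00129573e-02]), 'joint_velocities': array([-0.00100183, -0.00197194, -0.00193952, -0.00012934,  0.00153768,
        0.0023032 ]), 'joint_efforts': array([ 5.71712699e-04, -4.16406226e+01, -2.34704340e+01,  5.18633533e-05,
        4.86660239e-03,  4.50170273e-05]), 'ee_pos': array([0.25187927, 0.51642042, 0.23058792]), 'orientation': array([[-8.98795437e-01,  4.38367723e-01, -7.08783406e-04],
       [ 4.38368296e-01,  8.98794323e-01, -1.41479043e-03],
       [ 1.68520427e-05, -1.58231535e-03, -9.99998748e-01]]), 'ft_force': array([-0.24411254,  0.0983747 , -0.07240775]), 'wrist_torque': array([-0.03177944,  0.05705578,  0.03591208]), 'grasp_force': 0.0, 'grip_width': 0.08514006500719991}
```

View pics/scene.png

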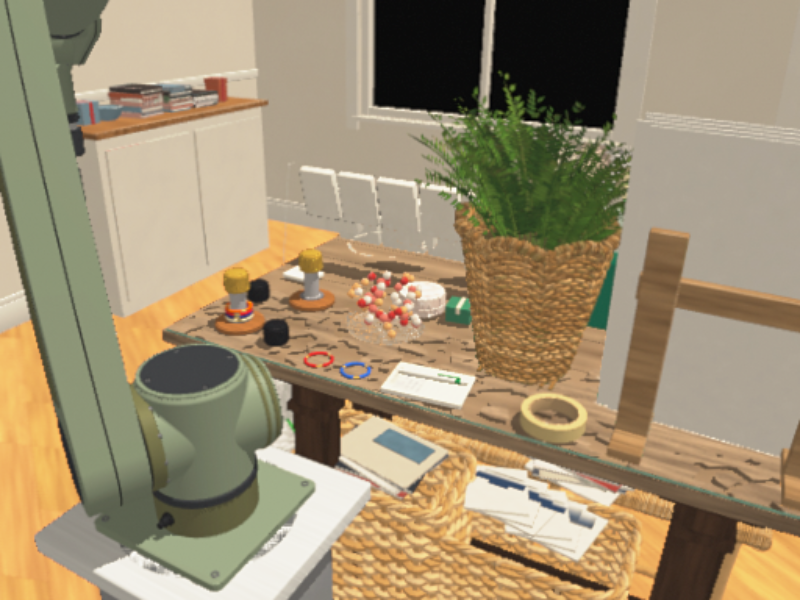

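View pics/top.png

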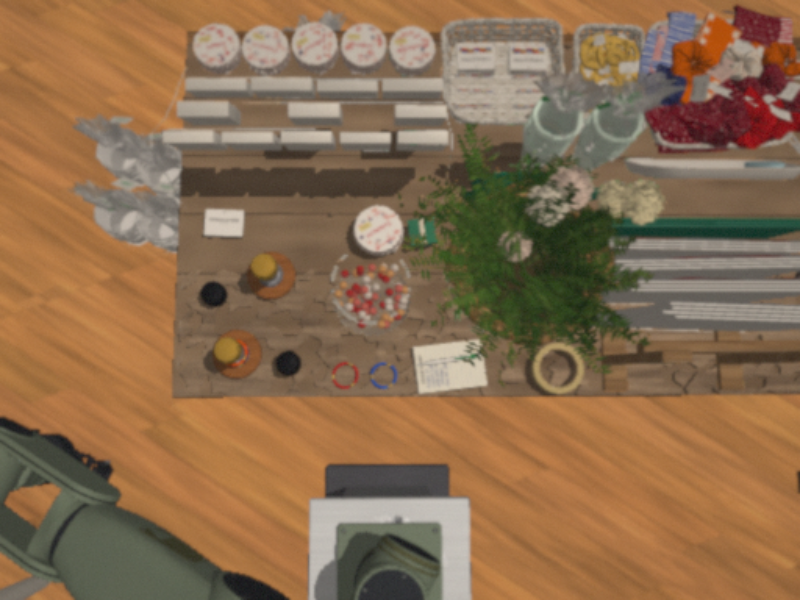

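The brass caps are at scene (236,280) and (310,260), and at top (228,350) and (264,266), in 800x600 pixels. The black look-alikes are at top (213,294) and (288,363). The near post, at scene (237,310), carries coloured bangles, and the far one looks bare, so the far brass cap at scene (310,260) is the one meant. I'll confirm this in a crop and measure it.

```bash
python3 - <<'E'
from h import *
a=np.load("a.npz");b=np.load("b.npz")
A=a["color"][150:222,130:220];B=b["color"][150:246,105:201]
cv2.imwrite("pics/crop.png",np.hstack([cv2.resize(A,(500,400),interpolation=2),cv2.resize(B,(300,400)[::1] if 0 else (300,300),interpolation=2).__class__(0) if 0 else cv2.copyMakeBorder(cv2.resize(B,(300,300),interpolation=2),0,100,0,0,0)]))
for n,c in(("scene",a),("top",b)):
    v,u=np.mgrid[0:384,0:512]; u=u.ravel();v=v.ravel()
    W=world(c,u,v); col=c["color"].reshape(-1,3); hsv=cv2.cvtColor(c["color"],cv2.COLOR_BGR2HSV).reshape(-1,3)
    ok=(c["depth"].ravel()>0)
    region=ok&(W[:,1]>.1)&(W[:,1]<.75)&(W[:,0]>.25)&(W[:,0]<.85)&(W[:,2]>.07)&(W[:,2]<.16)
    m=np.zeros(384*512,np.uint8);m[region]=1
    N,L,S,C=cv2.connectedComponentsWithStats(m.reshape(384,512))
    for i in range(1,N):
        if S[i,4]<30: continue
        k=L.ravel()==i; P=W[k]
        t=P[P[:,2]>np.percentile(P[:,2],95)-.005]
        print(n,C[i].round(),S[i,4],"min",P.min(0).round(3),"max",P.max(0).round(3),"top-mean",t.mean(0).round(4),"hsv",np.median(hsv[k],0))
E
```

```text
scene [232. 138.] 774 min [0.816 0.106 0.113] max [0.849 0.416 0.16 ] top-mean [0.8238 0.2503 0.1561] hsv [ 19.  41. 172.]
scene [198. 167.] 234 min [0.573 0.22  0.07 ] max [0.619 0.269 0.124] top-mean [0.5945 0.2424 0.1208] hsv [ 20. 173. 165.]
scene [151. 180.] 263 min [0.41  0.284 0.07 ] max [0.46  0.331 0.125] top-mean [0.434  0.3067 0.1207] hsv [ 20. 175. 168.]
top [167.  94.] 77 min [0.818 0.211 0.109] max [0.843 0.302 0.16 ] top-mean [0.8224 0.2411 0.1556] hsv [ 16.  36. 100.]
top [200.  94.] 64 min [0.819 0.105 0.124] max [0.844 0.197 0.159] top-mean [0.8197 0.153  0.1559] hsv [16. 38. 99.]
top [131.  94.] 70 min [0.82  0.317 0.111] max [0.837 0.409 0.159] top-mean [0.8221 0.3484 0.1514] hsv [ 16.   39.5 105. ]
top [169. 171.] 238 min [0.573 0.218 0.077] max [0.622 0.264 0.127] top-mean [0.5975 0.2413 0.1198] hsv [ 19. 169. 150.]
top [146. 224.] 243 min [0.411 0.282 0.079] max [0.459 0.331 0.126] top-mean [0.4374 0.3082 0.1199] hsv [ 19. 170. 150.]
```

View pics/crop.png

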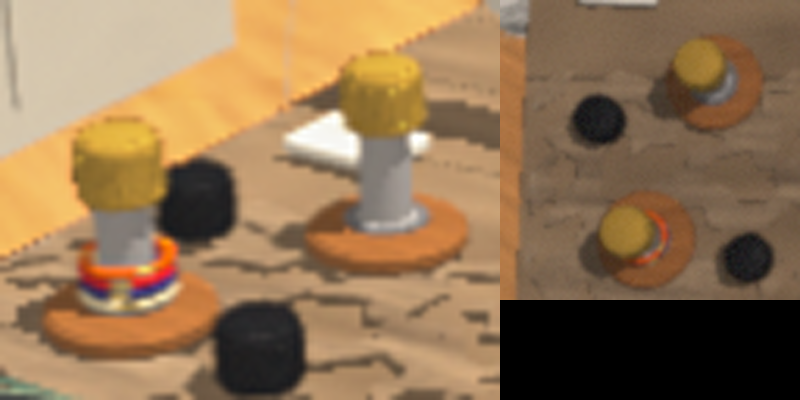

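The crop confirms it: the near post (left, crop (120,290)) holds the bangles. The far post (right, crop (385,200)) is bare, and its brass cap (383,95) is the target. Both views agree on its centre at about (0.597, 0.242) with the top at z 0.120, against 0.119 in the text. I'll move above it.

```bash
python3 -m pendant '{"offset":[[-43.0,-9.6,4.0],[-43.0,-9.6,4.0],[-43.0,-9.6,4.0],[-43.0,-9.6,4.0],[-43.0,-9.6,4.0],[-43.0,-9.6,4.0],[-43.0,-9.6,4.0],[-43.0,-9.6,4.0],[-43.0,-9.6,4.0],[-43.0,-9.6,4.0]],"yaw":[0.71,0.71,0.71,0.71,0.71,0.71,0.71,0.71,0.71,0.71],"jaw":[1,1,1,1,1,1,1,1,1,1]}' 30
python3 - <<'E'
from h import *
s=read_state();print(s["joint_positions"].round(3),s["ee_pos"].round(4))
c=np.array([.597,.242,.085]);print((s["orientation"].T@(c-s["ee_pos"])*100).round(2),s["orientation"].round(3).tolist())
E
```

```text
time: 0.93
ee_pos: [0.5776, 0.2563, 0.193]
orientation: [[-0.396, 0.918, -0.001], [0.918, 0.396, -0.0], [0.0, -0.001, -1.0]]
ft_force: [0.6, 1.3, -0.3]
grip_width: 0.0856
grasp_force: 0.0
[ 0.399  0.434  1.485  0.     1.223 -0.007] [0.5776 0.2563 0.193 ]
[-2.09  1.23 10.8 ] [[-0.396, 0.918, -0.001], [0.918, 0.396, -0.0], [0.0, -0.001, -1.0]]
```

```bash
python3 -m pendant '{"offset":[[0,0,0],[0,0,0],[0,0,0]],"yaw":[0,0,0],"jaw":[1,1,1]}'
python3 - <<'E'
from h import *
s=read_state()
c=np.array([.597,.242,.083]);print((s["orientation"].T@(c-s["ee_pos"])*100).round(2))
E
```

```text
time: 1.18
ee_pos: [0.576, 0.2579, 0.193]
orientation: [[-0.395, 0.919, -0.002], [0.919, 0.395, -0.0], [0.001, -0.002, -1.0]]
ft_force: [0.2, -0.3, 0.5]
grip_width: 0.0856
grasp_force: 0.0
[-2.3   1.32 11.  ]
```

```bash
python3 -m pendant '{"offset":[[-2.3,1.3,0],[-2.3,1.3,0],[-2.3,1.3,2],[-2.3,1.3,4],[-2.3,1.3,6],[-2.3,1.3,8],[-2.3,1.3,10],[-2.3,1.3,11.5],[-2.3,1.3,11.5],[-2.3,1.3,11.5]],"yaw":[0,0,0,0,0,0,0,0,0,0],"jaw":[1,1,1,1,1,1,1,1,1,1]}'
python3 - <<'E'
from h import *
s=read_state();print(s["ee_pos"])
a=imaging.camera("scene");b=imaging.camera("top")
cv2.imwrite("pics/pre.png",np.hstack([cv2.resize(a["color"][130:220,150:240],(400,400),interpolation=2),cv2.resize(b["color"][130:210,130:210],(400,400),interpolation=2)]))
E
```

```text
time: 2.02
ee_pos: [0.5962, 0.2431, 0.0784]
orientation: [[-0.397, 0.918, -0.002], [0.918, 0.397, -0.0], [0.0, -0.002, -1.0]]
ft_force: [0.3, 0.5, -0.6]
grip_width: 0.0854
grasp_force: 0.0
[0.59618532 0.2430747  0.0784255 ]
```

View pics/pre.png

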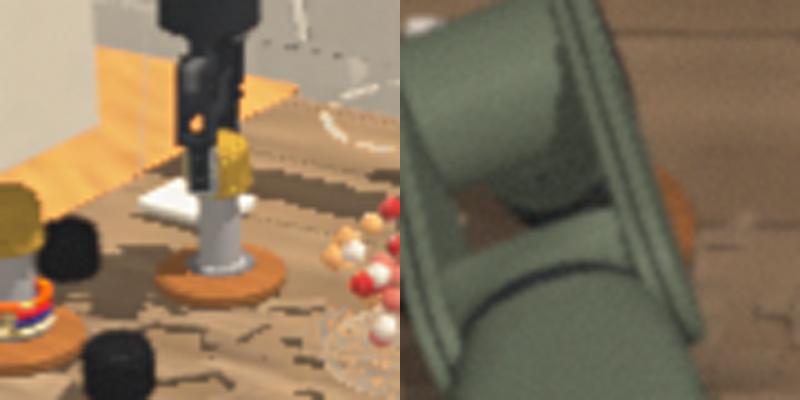

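The fingers straddle the brass cap at left crop (225,165), with the near finger at (200,160) in front of it. Closing gently.

```bash
python3 -m pendant '{"offset":[[0,0,0],[0,0,0],[0,0,0],[0,0,0],[0,0,0],[0,0,0],[0,0,0],[0,0,0]],"yaw":[0,0,0,0,0,0,0,0],"jaw":[0.2,0.2,0.2,0,-0.1,-0.2,-0.2,-0.2]}' 30
python3 -c "
from h import *
s=read_state();print(s['ee_pos'],s['wrist_torque'])"
```

```text
time: 2.78
ee_pos: [0.5991, 0.2429, 0.0802]
orientation: [[-0.396, 0.918, 0.004], [0.918, 0.396, 0.002], [0.0, 0.005, -1.0]]
ft_force: [1.9, 2.9, 5.9]
grip_width: 0.0505
grasp_force: 31.2
[0.59912308 0.24286244 0.0801639 ] [ 0.4028095  -0.46982853  0.07124432]
```

```bash
python3 -m pendant '{"offset":[[0,0.2,0],[0,0.2,0],[0,0.2,0],[0,0.2,0],[0,0.2,0],[0,0.2,0],[0,0.2,0]],"yaw":[0,0,0.05,0.1,0.15,0.2,0.2],"jaw":[-0.2,-0.2,-0.2,-0.2,-0.2,-0.2,-0.2]}' 30
python3 -c "
from h import *
s=read_state();print(s['ee_pos'],s['wrist_torque'])"
```

```text
time: 3.37
ee_pos: [0.5996, 0.243, 0.0811]
orientation: [[-0.204, 0.979, 0.002], [0.979, 0.204, 0.001], [0.0, 0.002, -1.0]]
ft_force: [-1.7, -0.3, 13.5]
grip_width: 0.0502
grasp_force: 31.7
[0.59964995 0.24303367 0.08110142] [0.00230647 0.31578807 0.0148331 ]
```

Clockwise turning pushes the tool upward (z rose and the upward force grew) with no torque, so this is the loosening direction. I'll continue, lifting along with the thread.

```bash
python3 -m pendant '{"offset":[[0,0,-0.2],[0,0,-0.23],[0,0,-0.26],[0,0,-0.29],[0,0,-0.32],[0,0,-0.35],[0,0,-0.38],[0,0,-0.41],[0,0,-0.44],[0,0,-0.44]],"yaw":[0,0.05,0.1,0.15,0.2,0.25,0.3,0.35,0.4,0.4],"jaw":[-0.2,-0.2,-0.2,-0.2,-0.2,-0.2,-0.2,-0.2,-0.2,-0.2]}' 30
python3 -c "
from h import *
s=read_state();print(s['ee_pos'],s['wrist_torque'],s['joint_positions'][5])"
```

```text
time: 4.2
ee_pos: [0.5995, 0.2429, 0.0838]
orientation: [[0.193, 0.981, 0.001], [0.981, -0.193, 0.0], [0.001, 0.001, -1.0]]
ft_force: [0.7, 0.4, 5.3]
grip_width: 0.0502
grasp_force: 32.1
[0.59954266 0.2429002  0.08380989] [ 0.08264035 -0.06764845 -0.04597329] 0.5613643363144512
```

It has turned 0.6 rad without coming up tight. Continuing to about 1.35 rad.

```bash
python3 -m pendant '{"offset":[[0,0,-0.05],[0,0,-0.1],[0,0,-0.15],[0,0,-0.2],[0,0,-0.25],[0,0,-0.3],[0,0,-0.35],[0,0,-0.4],[0,0,-0.45],[0,0,-0.45]],"yaw":[0.08,0.16,0.24,0.32,0.4,0.48,0.56,0.64,0.72,0.75],"jaw":[-0.2,-0.2,-0.2,-0.2,-0.2,-0.2,-0.2,-0.2,-0.2,-0.2]}' 30
python3 -m pendant '{"offset":[[0,0,0],[0,0,0],[0,0,0]],"yaw":[0,0,0],"jaw":[-0.2,-0.2,-0.2]}' 40
python3 -c "
from h import *
s=read_state();print(s['ee_pos'],s['wrist_torque'],s['joint_positions'][5])"
```

```text
time: 5.03
ee_pos: [0.5986, 0.2429, 0.0862]
orientation: [[0.811, 0.585, -0.002], [0.585, -0.811, 0.0], [-0.002, -0.001, -1.0]]
ft_force: [1.8, 2.6, -3.2]
grip_width: 0.0503
grasp_force: 31.9
time: 5.28
ee_pos: [0.5988, 0.2428, 0.0864]
orientation: [[0.809, 0.588, -0.002], [0.588, -0.809, -0.0], [-0.002, -0.001, -1.0]]
ft_force: [2.2, 2.4, -6.6]
grip_width: 0.0498
grasp_force: 42.4
[0.59877949 0.24277412 0.08636541] [ 0.42015107 -0.28486052 -0.00416254] 1.3092306240835445
```

```bash
python3 -m pendant '{"offset":[[0,0,-0.1],[0,0,-0.2],[0,0,-0.3],[0,0,-0.4],[0,0,-0.5],[0,0,-0.6]],"yaw":[0,0,0,0,0,0],"jaw":[-0.2,-0.2,-0.2,-0.2,-0.2,-0.2]}' 40
```

```text
time: 5.78
ee_pos: [0.599, 0.2425, 0.0937]
orientation: [[0.809, 0.587, -0.001], [0.587, -0.809, -0.0], [-0.001, 0.0, -1.0]]
ft_force: [0.9, 1.4, -4.5]
grip_width: 0.0498
grasp_force: 42.5
```

It's free: only about the cap's weight shows on the wrist. Lifting 11 cm.

```bash
python3 -m pendant '{"offset":[[0,0,-1],[0,0,-2],[0,0,-3.5],[0,0,-5],[0,0,-6.5],[0,0,-8],[0,0,-9.5],[0,0,-10.7],[0,0,-11.2],[0,0,-11.2]],"yaw":[0,0,0,0,0,0,0,0,0,0],"jaw":[-0.2,-0.2,-0.2,-0.2,-0.2,-0.2,-0.2,-0.2,-0.2,-0.2]}' 40
python3 -m pendant '{"offset":[[0,0,0],[0,0,0],[0,0,0],[0,0,0],[0,0,0],[0,0,0]],"yaw":[0,0,0,0,0,0],"jaw":[-0.2,-0.2,-0.2,-0.2,-0.2,-0.2]}' 40
python3 - <<'E'
from h import *
a=imaging.camera("scene");b=imaging.camera("top")
cv2.imwrite("pics/post.png",np.hstack([cv2.resize(a["color"][120:220,140:240],(400,400),interpolation=2),cv2.resize(b["color"][140:250,100:210],(400,400),interpolation=2)]))
c=a;v,u=np.mgrid[0:384,0:512];u=u.ravel();v=v.ravel();W=world(c,u,v)
h=cv2.cvtColor(c["color"],cv2.COLOR_BGR2HSV).reshape(-1,3)
k=(abs(h[:,0].astype(int)-20)<6)&(h[:,1]>130)&(np.hypot(W[:,0]-.597,W[:,1]-.242)<.05)&(W[:,2]>.06)
P=W[k];print(k.sum(),P.min(0),P.max(0))
E
```

```text
time: 6.62
ee_pos: [0.5998, 0.2429, 0.2081]
orientation: [[0.809, 0.587, 0.003], [0.587, -0.809, 0.001], [0.003, 0.001, -1.0]]
ft_force: [-0.3, -0.1, -4.4]
grip_width: 0.0499
grasp_force: 43.3
time: 7.12
ee_pos: [0.5992, 0.2428, 0.2051]
orientation: [[0.809, 0.587, -0.001], [0.587, -0.809, -0.0], [-0.001, -0.0, -1.0]]
ft_force: [-0.2, 0.0, -5.1]
grip_width: 0.0496
grasp_force: 43.2
189 [0.57076767 0.21858861 0.20727923] [0.60763198 0.2582302  0.2476646 ]
```

View pics/post.png

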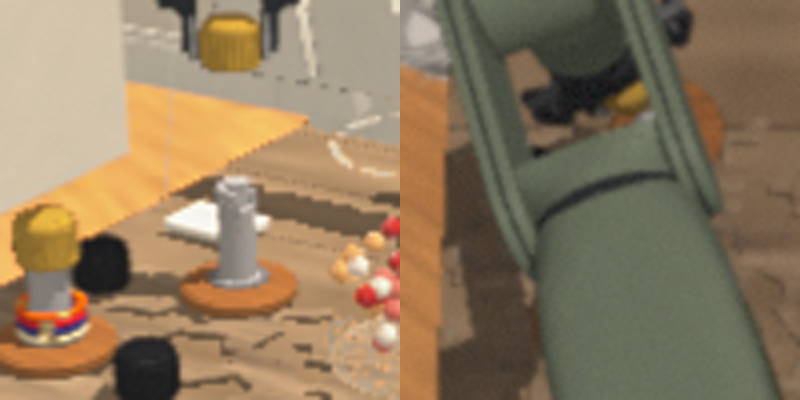

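The picture shows the cap held at left crop (230,45) above the bare threaded post (237,200). The stocked post's cap (45,235) is untouched. The cap's underside is at about z 0.206, 10 cm above the post's top. Handing in.

```bash
python3 -c "
from rig import workorder
print(workorder.close_job())"
```

```text
the job is handed in; nothing more can be done
None
```

The sold-out (far) post's cap loosened clockwise. It is now held still about 10 cm above the post's top, the stocked post's cap is still on, and the job is handed in.

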